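# Set the breakfast trolley: cup, stacked jars and cinnamon in a row

## Task

Set up the long dark board on the breakfast trolley: stand the white cup in the middle of the round cork coaster and the jam jar in the middle of the square blue coaster, with the honey jar stacked squarely on top of the jam jar and the cinnamon shaker on the board midway between the two coasters. Keep all four upright throughout, and leave the black sugar box where it stands.

Things in the scene. Friction and masses are not known exactly. Their poses are not given: they have to be found in the camera images.
- cup: White thin plastic cup, open at the top, standing upright and empty: 82 mm tall, 68 mm across the rim, 50 mm across the foot, the sides widening evenly upward; rigid here, 20 to 45 g. Stands on the trolley top (z = 0). Origin: centre of the underside, z up. Taken from outside across the middle or upper part.
- jam_jar: Glass jar of red jam with a yellow lid, lid fixed: 90 mm tall, lid 61 mm and body at most 63 mm across, flat top, 0.25 to 0.5 kg. Stands on the trolley top. Origin: centre of the underside, z up.
- honey_jar: Glass jar of amber honey with a silver-grey lid, lid fixed: 85 mm tall, 58 mm across, flat top and underside, 0.17 to 0.33 kg. Stands on the trolley top. Origin: centre of the underside, z up.
- shaker: Cinnamon shaker: white and brown cylinder with a red cap, 106 mm tall, 45 mm across, 0.08 to 0.15 kg. Stands on the trolley top. Origin: centre of the underside, z up.
- board: Long dark wooden board, 260 x 84 x 8 mm, fixed on the trolley top. Origin: centre of the underside; x across it (toward the sideboard), y along it, z up; top at 8 mm. The coasters lie on it, centred 85 mm either side of its centre along y; the shaker goes at its bare centre. Beyond it (+x) a juice dispenser: lever 0.14 m, tank front 0.15 m from its centre line, tank from 0.33 m up.
- cork_coaster: Round cork coaster, 72 mm across, 4 mm thick, fixed on one half of the board (either half). Origin: centre of its underside, 8 mm above the trolley top, so its top is 12 mm above the trolley top. Place of the cup.
- blue_coaster: Square blue coaster, 72 x 72 x 4 mm, fixed on the other half of the board. Origin: centre of its underside, so its top is 12 mm above the trolley top. Place of the jam jar, which carries the honey jar.
- sugar_box: Bystander: black holder with sugar packets and stirrers, 103 x 166 x 70 mm, loose on the trolley top, on the side away from the sideboard. Origin: centre of the underside.

How it is judged:
At the end, for the whole second after the job is handed in: Cup upright on the cork coaster and jam jar upright on the blue coaster, each within 15 mm of its centre; honey jar upright on top of the jam jar, within 15 mm of its axis; cinnamon shaker upright on the board within 15 mm of its centre, midway between the coasters; all at rest (horizontal distance between cup and cork_coaster below 0.015 m and z of cup in the frame of cork_coaster between -0.002 and 0.01 m and angle between each of cup, jam_jar, honey_jar, shaker's own z axis and vertical below 0.12 rad and linear speed of each of cup, jam_jar, honey_jar, shaker below 0.02 m/s and horizontal distance between jam_jar and blue_coaster below 0.015 m and z of jam_jar in the frame of blue_coaster between -0.002 and 0.01 m and horizontal distance between honey_jar and jam_jar below 0.015 m and z of honey_jar in the frame of jam_jar between 0.084 and 0.096 m and horizontal distance between shaker and board below 0.015 m and z of shaker in the frame of board between 0.002 and 0.014 m); the robot touches nothing.
It fails at once if the sugar box is shifted by more than 25 mm or tipped (distance of sugar_box from where it was at the start of the episode above 0.025 m or angle between sugar_box's own z axis and vertical above 0.35 rad).
It fails at once if the cup, a jar or the shaker is tipped over (angle between any of cup, jam_jar, honey_jar, shaker's own z axis and vertical above 0.7 rad).
It also fails if it takes over 96 s, if anything falls off the work surface, if the arm or the gripper's body presses on something with over 40 N, if the wrist force passes 120 N, or if a joint passes its speed limit or range.

## Robot

A 6-joint arm with a two-finger parallel gripper is mounted at the origin on a cart in front of the work surface, level with it; the furniture and walls round the work are solid. World frame = base frame: x ahead of the robot, y to its left, z up, the work surface at z = 0. Lengths are in m, angles in rad, forces in N, time in s.
With the tool pointing down it reaches from about 0.35 to 0.975 m from the base axis. Payload 4.9 kg.
Tool frame: the origin (TCP) lies at the very end of the fingers, on their centre line; the grasp point (between the pads) lies 19 mm behind it; z points along the fingers, y is the line along which they close (so a half turn about z gives the same grasp; the last joint's range is limited). The gripper opens to 85 mm and grips with 20 to 120 N. Pads are 22 mm wide; open, the fingers measure 114 mm over their backs; the gripper's body (76 mm by 85 mm) begins 54 mm behind the grasp point. The pads swing forward as they close: fully open they stand 13 mm farther back than shut.
Start: joints at [-1.403, 0.053, 1.613, -0, 1.476, -0.119], TCP at [0.177, -0.599, 0.231] pointing down, gripper open.
Joint ranges: [-3.01, 3.01], [-1.01, 2.22], [0.06, 2.58], [-1.02, 4.17], [0.09, 2.62], [-3.14, 3.14]. Speed limits (rad/s): [2.57, 2.57, 3.14, 3.14, 3.14, 3.14].

## Interface

Orientations are given as a unit quaternion [w, x, y, z].
In Python, from plant import * gives the robot as it stands.
- The arm moves only by the tool jog_arm, never from a script. Its argument "moves" is a list that holds one entry, the list of rows, each a list of 7 numbers: the finger opening in cm, from 0 to 8.54, then the shift along the tool's x, y, z in cm, then the turn, a rotation vector about the tool's x, y, z in rad. A call has 1 to 20 rows; each row shifts and turns the commanded pose from where the row before left it, along the tool's axes as they then stand; what a row does not reach is not made up. A row lasts 1/12 s, in which the tool goes at most 41.7 mm and 7.16 degrees, less where a joint would pass 70% of its speed; a pose out of reach is approached as far as the arm can. A call is refused whole if a number of a shift passes 4.17 or a number of a turn 0.125, either way. A call with a gripper value outside its range is refused whole. The fingers move at their own pace and stop on an object; the grip force is fixed at half the most. Time passes only in rows, so rows that do not move let the fingers close. It gives the time, the measured TCP pose, the force, the opening and the grip force at its end, in the units of the state.
- state(): the state, without advancing time (a new reading comes with each control period).
- grab_frame(name): name is "scene" or "side" or "wrist"; returns a dict with "color" (480x640x3 uint8, blue, green, red), "depth" (480x640 float32, m along the optical axis (not along the pixel's ray), 0 where there is no reading), "fx", "fy", "cx", "cy" (pixels), "k1" (the pictures are not rectified: a ray, as slopes to the right and down, at radius r is drawn at 1 + k1 r^2 times it, then the intrinsics apply), "R" (3x3) and "t" (3): a world point X has camera coordinates R X + t. Camera axes: x right, y down, z forward; pixel columns grow to the right and rows downward; lengths in m; the calibration is good to about 2 mm. A picture is of the moment at which its call begins.
- job_done(): hands the job in; it is judged then, once.
Trained networks look in a picture, given as the dict that the camera call returned (one of the last four; its "shot" number tells which), for a name from the list of things; names that differ only in an ending like _2 or _b are one class to them, and where a whole thing is asked for, a point or a joint stands for the part that bears it (a point fixed in the world has none). Each returns a list of dicts, best first, with "p" (0 to 1); they miss things now and then, are a little off and sometimes report something else, mostly with a low value. They report only what shows in the picture. A call takes as long as a camera call.
- recognise(name, picture): "rect" ([centre column, centre row, width, height] in pixels, round what is visible of it).
- regions_of(name, picture): "pixels" (480x640 bool, what is visible of it) and "rect" ([centre column, centre row, width, height] in pixels, round what is visible of it).
The state is a dict: "time": time; "joint_pos": joint angles; "joint_vel": joint speeds; "joint_efforts": joint torques, N m; "tool_pos": TCP position; "tool_rot": TCP orientation; "contact_force": force on the tool from outside, world axes, zero at the start; "ft_torque": the same for the moment, N m; "gripper_width": opening from 0.0 (shut) to 1.0 (fully open); "grasp_force": force on a finger pad.
Only numpy, scipy, OpenCV 4.12 (cv2) and the standard library are available. Lean on these libraries where they do the work, as an engineer would, in place of code of your own. Each camera call takes 0.05 s, during which the arm holds its last target. There are 200 camera calls.

## Working session

There is one attempt and no reset: what is moved stays moved. The work goes in short steps, Python scripts to look and compute and a tool call to move; the robot and the scene stay as the last step left them, time stands still between calls to the robot, and variables do not carry over. Pictures are saved under pics/ and viewed, at most 14 in all, crops included, and the job is handed in when it is done.

Besides the shell and the picture viewer there is one more tool, called after ">>>" as name([rows], argument=value, ...), one row to a line, values as JSON. jog_arm: Moves the arm, as the interface text tells. Its arguments: {"type":"object","properties":{"moves":{"type":"array"}},"required":["moves"]}

```bash
ls; mkdir -p pics
cat > h.py <<'E'
from plant import *
import numpy as np, cv2
def pts(f,mask):
    v,u=np.nonzero(mask&(f["depth"]>0)); z=f["depth"][v,u]
    K=np.array([[f["fx"],0,f["cx"]],[0,f["fy"],f["cy"]],[0,0,1]])
    a=np.stack([(u-f["cx"])/f["fx"],(v-f["cy"])/f["fy"]],1); s=a.copy()
    for _ in range(8): s=a/(1+f["k1"]*(s**2).sum(1,keepdims=True))
    c=np.c_[s*z[:,None],z]
    return (c-f["t"])@f["R"], u, v
E
python3 - <<'E'
from h import *
s=state();print(s)
for n in ["scene","side"]:
    f=grab_frame(n);cv2.imwrite(f"pics/{n}0.png",f["color"])
    print(n,(-f["R"].T@f["t"]).round(3),f["R"].round(2).tolist(),f["k1"])
    for o in ["cup","jam_jar","honey_jar","shaker","board","cork_coaster","blue_coaster","sugar_box"]:
        for r in regions_of(o,f)[:2]:
            P,u,v=pts(f,r["pixels"])
            if len(P)<10: print(o,"few");continue
            lo,hi=np.percentile(P,[3,97],axis=0)
            print(o,round(r["p"],2),np.round(r["rect"]),len(P),"med",np.median(P,0).round(3),lo.round(3),hi.round(3))
E
```

```text
pics
{'time': 0.0, 'joint_pos': array([-1.40299187e+00,  5.33608886e-02,  1.61430423e+00,  1.79863521e-05,
        1.47601236e+00, -1.19039154e-01]), 'joint_vel': array([-9.77590384e-04,  6.32114233e-05,  5.17761093e-04, -7.02434820e-05,
       -2.02620585e-04, -1.10471947e-03]), 'joint_efforts': array([-8.93162123e-04, -3.93686235e+01, -3.70179391e+01, -2.49434142e-04,
        6.94626564e-03, -7.35982326e-06]), 'tool_pos': array([ 0.17670462, -0.59884303,  0.23005442]), 'tool_rot': array([-1.04232015e-03,  9.89732296e-01,  1.42929690e-01, -1.64649906e-05]), 'contact_force': array([ 0.92816527, -0.45515342,  0.7260765 ]), 'ft_torque': array([ 0.00117962, -0.00693388, -0.00798252]), 'grasp_force': 0.0, 'gripper_width': 0.9984357195039498}
scene [0.062 0.877 0.656] [[-0.79, -0.61, 0.01], [-0.44, 0.55, -0.71], [0.43, -0.57, -0.7]] -0.16809144794915176
cup 0.96 [295. 254.  49.  72.] 2646 med [0.453 0.417 0.053] [0.423 0.385 0.004] [0.485 0.446 0.081]
jam_jar 0.78 [235. 269.  53.  71.] 2839 med [0.487 0.507 0.069] [0.47  0.472 0.008] [0.523 0.525 0.091]
honey_jar 0.72 [413. 252.  47.  73.
[... 1167 characters left out ...]
667 med [0.454 0.277 0.011] [0.434 0.242 0.008] [0.477 0.307 0.013]
shaker 0.95 [354. 219.  30.  68.] 1902 med [0.382 0.382 0.071] [0.364 0.351 0.005] [0.405 0.389 0.106]
shaker 0.23 [329. 196.  34.  31.] 717 med [0.454 0.278 0.011] [0.434 0.241 0.007] [0.478 0.308 0.013]
board 0.21 [242. 223.  55.  37.] 1141 med [0.576 0.386 0.011] [0.535 0.35  0.008] [0.611 0.425 0.013]
cork_coaster 0.85 [330. 196.  36.  26.] 667 med [0.454 0.277 0.011] [0.434 0.242 0.008] [0.478 0.306 0.013]
blue_coaster 0.92 [241. 222.  56.  36.] 1129 med [0.577 0.385 0.011] [0.533 0.35  0.008] [0.611 0.427 0.013]
blue_coaster 0.68 [282. 216. 150.  76.] 1906 med [0.521 0.324 0.007] [0.433 0.229 0.001] [0.616 0.437 0.079]
```

View pics/scene0.png

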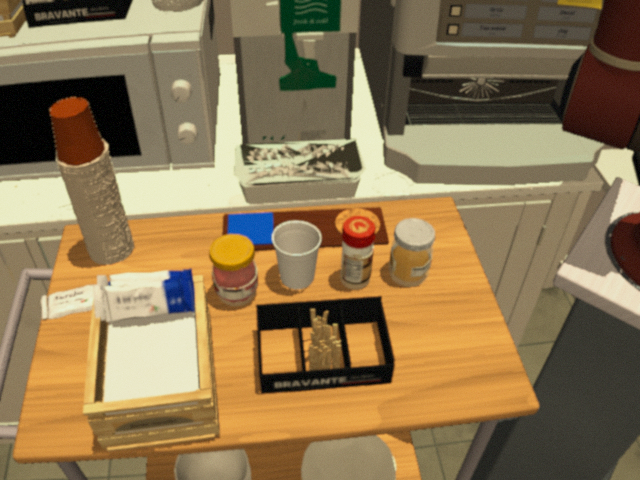

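View pics/side0.png

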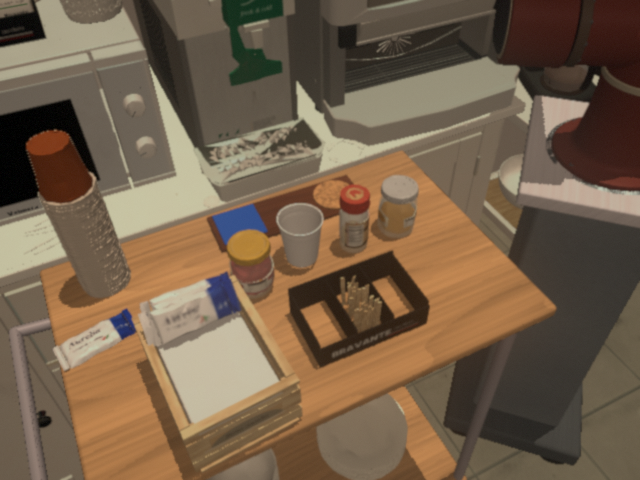

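```bash
cat > m.py <<'E'
from h import *
from scipy.optimize import least_squares
F={n:grab_frame(n) for n in ["scene","side"]}
top={"cup":(.082,.034),"jam_jar":(.090,.0305),"honey_jar":(.085,.029),"shaker":(.106,.0225)}
for n,f in F.items():
    for o,(h,r) in top.items():
        R=regions_of(o,f)
        if not R: continue
        P,_,_=pts(f,R[0]["pixels"]); Q=P[abs(P[:,2]-h)<.006]
        (cx,cy),rad=cv2.minEnclosingCircle(Q[:,:2].astype(np.float32))
        # side surface fit, fixed radius (not the cup)
        S=P[(P[:,2]>.01)&(P[:,2]<h-.02)]
        res=least_squares(lambda c:np.hypot(*(S[:,:2]-c).T)-r,[cx,cy],loss="soft_l1",f_scale=.002).x
        print(n,o,"top",np.round([cx,cy,rad],4),"mid",((Q.max(0)+Q.min(0))/2).round(4),len(Q),"side",res.round(4))
    for o in ["cork_coaster","blue_coaster"]:
        P,_,_=pts(f,regions_of(o,f)[0]["pixels"]); Q=P[abs(P[:,2]-.012)<.006][:,:2].astype(np.float32)
        print(n,o,len(Q),cv2.minAreaRect(Q),cv2.minEnclosingCircle(Q))
    P,_,_=pts(f,regions_of("sugar_box",f)[0]["pixels"]); Q=P[(P[:,2]>.02)&(P[:,2]<.1)][:,:2].astype(np.float32)
    print("sugar",cv2.minAreaRect(Q),"maxz",np.percentile(P[:,2],99))
A=np.vstack([pts(f,np.ones((480,640),bool))[0] for f in F.values()])
az=np.degrees(np.arctan2(A[:,1],A[:,0]));r=np.hypot(A[:,0],A[:,1])
print("max z; rows az, cols r .3...1.1")
for a in range(-70,61,10):
    print(a,[ (round(float(np.percentile(A[m,2],99)),2) if (m:=(abs(az-a)<5)&(abs(r-q)<.05)).sum()>15 else None) for q in np.arange(.3,1.11,.1)])
d=A-[.508,.33,0];n_=np.array([.67,-.74]);y_=np.array([.74,.67]);a=d[:,:2]@n_;b=d[:,:2]@y_
for lo in np.arange(-.2,.3,.04):
    m=(a>lo)&(a<lo+.04)&(abs(b)<.2); print("board-x",round(lo,2),np.histogram(A[m,2],np.arange(0,.61,.06))[0])
E
python3 m.py
```

```text
scene cup top [0.455  0.4162 0.0361] mid [0.4541 0.4169 0.0794] 331 side [0.4588 0.4184]
scene jam_jar top [0.5006 0.4958 0.0312] mid [0.4995 0.4951 0.0881] 1198 side [0.5015 0.4943]
scene honey_jar top [0.3829 0.3685 0.0222] mid [0.3804 0.3717 0.085 ] 156 side [0.389  0.3601]
scene shaker top [0.3851 0.3663 0.0237] mid [0.3842 0.3664 0.1041] 630 side [0.3848 0.3657]
scene cork_coaster 459 ((0.4524920880794525, 0.26609402894973755), (0.07085491716861725, 0.059111326932907104), 39.225494384765625) ((0.449006050825119, 0.27044326066970825), 0.03840145096182823)
scene blue_coaster 1191 ((0.573339581489563, 0.38829711079597473), (0.07192271202802658, 0.0765344575047493), 41.230369567871094) ((0.5716068148612976, 0.3889862298965454), 0.04783562198281288)
sugar ((0.33806267380714417, 0.50375896692276), (0.1667201817035675, 0.10742975026369095), 44.10982894897461) maxz 0.06182858631548209
side cup top [0.455  0.4158 0.0358] mid [0.4543 0.4163 0.08  ] 286 side [0.4599 0.4165]
side jam_jar top [0.5018 0.5078 0.0446] mid [0.5012 0.5078 0.0881] 1131 side [0.5019 0.4937]
side honey_jar top [0.331  0.3058 0.0304] mid [0.3303 0.3062 0.0833] 804 side [0.3309 0.3052]
side shaker top [0.3857 0.3669 0.0233] mid [0.3851 0.3669 0.1044] 525 side [0.3854 0.3651]
side cork_coaster 690 ((0.4562784731388092, 0.2738257646560669), (0.053263865411281586, 0.07297534495592117), 2.3644092082977295) ((0.4477158188819885, 0.2737157344818115), 0.03756788372993469)
side blue_coaster 1146 ((0.5730480551719666, 0.387787401676178), (0.07244603335857391, 0.07369284331798553), 43.12347412109375) ((0.5719950199127197, 0.3882628083229065), 0.04934488236904144)Traceback (most recent call last):
  File "m.py", line 18, in <module>
    P,_,_=pts(f,regions_of("sugar_box",f)[0]["pixels"]); Q=P[(P[:,2]>.02)&(P[:,2]<.1)][:,:2].astype(np.float32)
                ~~~~~~~~~~~~~~~~~~~~~~~~~^^^
IndexError: list index out of range
```

```bash
sed -i '/regions_of("sugar_box"/d;/print("sugar"/d' m.py; sed -i 's/^A=np/F["wrist"]=grab_frame("wrist");cv2.imwrite("pics\/w0.png",F["wrist"]["color"])\nA=np/' m.py; python3 m.py | sed -n '/max z/,$p'
```

```text
max z; rows az, cols r .3...1.1
-70 [-0.87, -0.87, -0.87, 0.32, 0.32, 0.12, 0.08, None, None]
-60 [-0.87, -0.87, -0.87, -0.87, 0.1, 0.13, None, None, None]
-50 [-0.87, -0.87, -0.87, -0.87, -0.81, -0.44, None, None, None]
-40 [0.11, 0.1, -0.56, -0.87, -0.88, None, None, None, None]
-30 [0.13, 0.11, -0.87, None, None, None, None, None, None]
-20 [0.32, 0.1, 0.1, None, None, 0.13, 0.12, None, None]
-10 [0.32, 0.2, 0.1, None, 0.21, 0.16, None, None, None]
0 [0.31, 0.32, 0.1, 0.26, 0.13, None, 0.2, 0.15, 0.13]
10 [0.26, 0.31, 0.31, 0.25, None, 0.26, 0.26, 0.26, None]
20 [0.27, 0.06, 0.06, 0.32, 0.31, 0.27, 0.29, 0.32, 0.31]
30 [0.0, 0.0, 0.04, 0.06, 0.06, 0.19, 0.26, 0.26, 0.3]
40 [0.0, 0.09, 0.11, 0.1, 0.09, 0.0, 0.26, 0.01, -0.02]
50 [0.0, 0.08, 0.1, 0.08, 0.09, 0.12, 0.12, 0.01, -0.01]
60 [0.0, 0.0, 0.05, 0.06, 0.05, 0.09, 0.09, 0.0, None]
board-x -0.2 [5891  816   62    0    0    0    0    0    0    0]
board-x -0.16 [7277 5226    0    0    0    0    0    0    0    0]
board-x -0.12 [2444 3947    0    0    0    0    0    0    0    0]
board-x -0.08 [1898  941    0    0    0    0    0    0    0    0]
board-x -0.04 [2945    0    0    0    0    0    0    0    0    0]
board-x 0.0 [4633    0    0    0    0    0    0    0    0    0]
board-x 0.04 [6577    0    0    0    0    0    0    0    0    0]
board-x 0.08 [5045   52    0    0    0    0    0    0    0    0]
board-x 0.12 [6901 1876 2531 5528 7041 2450    0    0    0    0]
board-x 0.16 [2406 7823 7228 7724 4128  231    0    0    0    0]
board-x 0.2 [ 622  576  625  684 1011    0    0    0    0    0]
board-x 0.24 [ 601  506  573  585 1389    0    0    0    0    0]
board-x 0.28 [493 494 534 485 259   0   0   0   0   0]
```

View pics/w0.png

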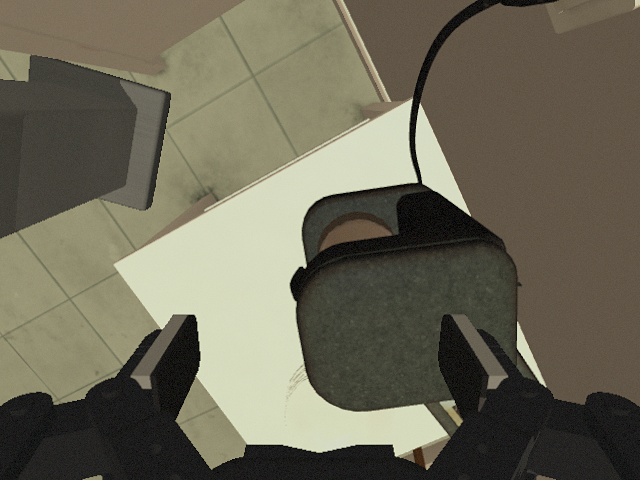

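Run:
```python
from h import *
f=grab_frame("scene")
X=np.zeros((480,640,3));m=f["depth"]>0;P,u,v=pts(f,m);X[v,u]=P
for p in [(395,5),(430,5),(480,5),(560,5),(395,60),(395,120),(480,60),(480,100),(480,165),(400,165),(560,165),(540,60),(580,140),(610,20),(610,80),(635,100),(250,5),(300,5),(350,5),(370,5),(245,90),(300,90),(345,90),(240,160),(355,160)]: print(p,X[p[1],p[0]].round(3))
f=grab_frame("wrist")
X=np.zeros((480,640,3));m=f["depth"]>0;P,u,v=pts(f,m);X[v,u]=P
print(-f["R"].T@f["t"])
for p in [(400,330),(460,210),(120,150),(150,30),(600,20),(50,100),(20,200)]: print(p,X[p[1],p[0]].round(3))
```

```text
(395, 5) [0.532 0.074 0.283]
(430, 5) [0.466 0.084 0.305]
(480, 5) [0.407 0.035 0.307]
(560, 5) [ 0.311 -0.051  0.313]
(395, 60) [0.508 0.098 0.204]
(395, 120) [0.499 0.093 0.091]
(480, 60) [0.399 0.014 0.21 ]
(480, 100) [ 0.432 -0.112  0.065]
(480, 165) [0.341 0.068 0.056]
(400, 165) [0.463 0.124 0.03 ]
(560, 165) [ 0.233 -0.033  0.051]
(540, 60) [ 0.321 -0.052  0.213]
(580, 140) [ 0.23  -0.126  0.057]
(610, 20) [0.209 0.063 0.358]
(610, 80) [0.182 0.08  0.285]
(635, 100) [0.142 0.083 0.272]
(250, 5) [0.667 0.26  0.306]
(300, 5) [0.591 0.237 0.318]
(350, 5) [0.56  0.158 0.301]
(370, 5) [ 0.702 -0.117  0.179]
(245, 90) [0.683 0.266 0.16 ]
(300, 90) [0.621 0.202 0.153]
(345, 90) [0.567 0.15  0.15 ]
(240, 160) [0.669 0.304 0.048]
(355, 160) [0.515 0.187 0.052]
[ 0.25151252 -0.57779111  0.37405909]
(400, 330) [ 0.069 -0.716  0.007]
(460, 210) [ 0.181 -0.785 -0.138]
(120, 150) [ 0.004 -0.121 -0.701]
(150, 30) [ 0.296 -0.195 -0.583]
(600, 20) [ 0.343 -0.72   0.11 ]
(50, 100) [ 0.109 -0.054 -0.502]
(20, 200) [-0.048 -0.118 -0.336]
```

>>> jog_arm([
  [[8.54,0,0,-3.5,0,0,0],[8.54,0,0,-3.5,0,0,0],[8.54,0,-2.5,-3,0,0,0],[8.54,0,-2.5,-3,0,0,0],[8.54,0,-2.5,-3,0,0,0],[8.54,0,-2.5,-3,0,0,0],[8.54,0,-2.5,-3,0,0,0],[8.54,0,-2.5,-3,0,0,0],[8.54,0,-2.5,-3,0,0,0],[8.54,0,-2.5,-3,0,0,0]],
])

```text
time: 3.38
tool_pos: [0.1199, -0.406, 0.5429]
tool_rot: [0.0, 0.99, 0.143, -0.0]
contact_force: [-0.4, -0.8, -0.1]
gripper_width: 0.999
grasp_force: 0.0
```

Run:
```python
from h import *
f=grab_frame("wrist");cv2.imwrite("pics/w1.png",f["color"])
np.savez("w1.npz",**{k:f[k] for k in ["color","depth","fx","fy","cx","cy","k1","R","t"]})
s=state();print(s["joint_pos"].round(3),s["tool_pos"].round(3),f["fx"])
P,u,v=pts(f,np.ones((480,640),bool)); sn=P[:,:2]@np.array([[.741,.672],[.672,-.741]])
print((-f["R"].T@f["t"]).round(3))
for a in np.arange(-.3,.6,.08): print(round(a,2),[(round(float(np.percentile(P[m,2],98)),2) if (m:=(abs(sn[:,0]-a)<.04)&(abs(sn[:,1]-b)<.04)&(P[:,2]<s["tool_pos"][2]+.03)).sum()>15 else None) for b in np.arange(0,.9,.08)])
```

```text
[-1.46  -0.417  1.496 -0.     2.049 -0.176] [ 0.119 -0.403  0.552] 416.43385929146615
[ 0.195 -0.384  0.686]
-0.3 [-0.87, -0.87, -0.32, -0.32, -0.32, -0.32, -0.32, -0.05, -0.09, -0.32, 0.14, None]
-0.22 [0.0, 0.0, -0.87, -0.87, -0.87, 0.58, -0.87, -0.87, -0.01, 0.13, 0.17, None]
-0.14 [0.01, 0.0, -0.01, -0.87, 0.58, -0.87, -0.87, -0.87, -0.87, 0.14, 0.18, None]
-0.06 [0.22, 0.22, 0.0, -0.78, -0.87, -0.87, -0.87, -0.87, -0.87, -0.79, -0.12, None]
0.02 [0.13, 0.2, 0.0, 0.31, 0.27, 0.11, -0.87, -0.87, -0.87, -0.7, -0.44, None]
0.1 [0.02, 0.01, 0.21, 0.06, -0.21, -0.21, -0.27, -0.45, -0.63, -0.78, None, None]
0.18 [0.0, 0.0, -0.88, None, None, None, None, None, None, None, None, None]
0.26 [-0.87, None, None, None, None, None, None, None, None, None, None, None]
0.34 [None, None, None, None, None, None, None, None, None, None, None, None]
0.42 [None, None, None, None, None, None, None, None, None, None, None, None]
0.5 [None, None, None, None, None, None, None, None, None, None, None, None]
0.58 [None, None, None, None, None, None, None, None, None, None, None, None]
```

View pics/w1.png

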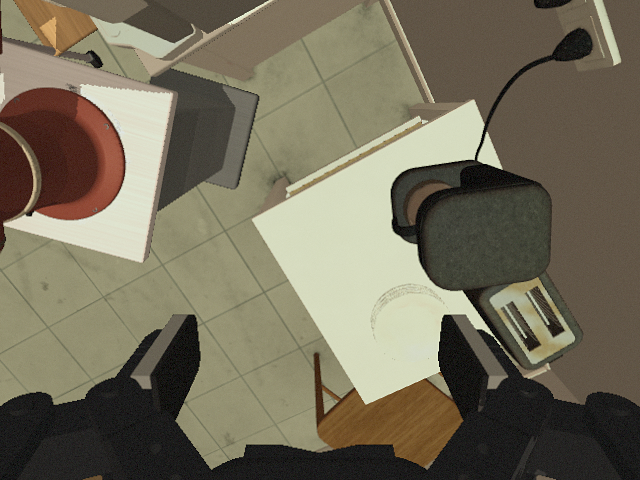

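>>> jog_arm([
  [[8.54,0,0,0,0,0.12,0],[8.54,0,0,0,0,0.12,0],[8.54,0,0,0,0,0.12,0],[8.54,0,0,0,0,0.12,0],[8.54,0,0,0,0,0.12,0]],
])

```text
time: 3.85
tool_pos: [0.12, -0.4077, 0.5424]
tool_rot: [-0.041, 0.945, 0.136, 0.295]
contact_force: [0.0, -0.4, -0.8]
gripper_width: 0.998
grasp_force: 0.0
```

Run:
```python
from h import *
f=grab_frame("wrist");cv2.imwrite("pics/w2.png",f["color"])
s=state();print(s["joint_pos"].round(3),s["tool_pos"].round(3),s["time"])
P,u,v=pts(f,np.ones((480,640),bool)); sn=P[:,:2]@np.array([[.741,.672],[.672,-.741]])
k=v<300;P=P[k];sn=sn[k]
print("cols n",np.arange(0,.9,.08).round(2))
for a in np.arange(-.3,.9,.08): print(round(a,2),[(round(float(np.percentile(P[m,2],98)),2) if (m:=(abs(sn[:,0]-a)<.04)&(abs(sn[:,1]-b)<.04)).sum()>15 else None) for b in np.arange(0,.9,.08)])
```

```text
[-1.812 -0.368  1.569  0.644  2.174 -0.21 ] [ 0.118 -0.409  0.538] 3.9
cols n [0.   0.08 0.16 0.24 0.32 0.4  0.48 0.56 0.64 0.72 0.8  0.88]
-0.3 [None, None, None, None, None, None, None, None, None, None, 0.21, None]
-0.22 [None, None, None, None, None, None, None, None, None, 0.13, 0.28, None]
-0.14 [None, None, None, None, None, None, None, None, None, 0.38, 0.33, None]
-0.06 [None, None, None, None, None, None, None, -0.87, -0.87, 0.38, 0.41, None]
0.02 [None, 0.28, 0.29, 0.49, 0.52, 0.49, 0.46, 0.42, 0.39, 0.38, 0.38, None]
0.1 [0.01, 0.01, 0.33, 0.37, 0.15, -0.15, -0.15, -0.15, -0.15, 0.31, None, None]
0.18 [None, -0.87, 0.33, 0.28, None, None, None, None, None, None, None, None]
0.26 [-0.87, -0.87, None, None, None, None, None, None, None, None, None, None]
0.34 [-0.61, 0.0, None, None, None, None, None, None, None, None, None, None]
0.42 [0.03, 0.0, None, None, None, None, None, None, None, None, None, None]
0.5 [0.0, 0.01, None, None, None, None, None, None, None, None, None, None]
0.58 [-0.23, None, None, None, None, None, None, None, None, None, None, None]
0.66 [None, None, None, None, None, None, None, None, None, None, None, None]
0.74 [None, None, None, None, None, None, None, None, None, None, None, None]
0.82 [None, None, None, None, None, None, None, None, None, None, None, None]
```

View pics/w2.png

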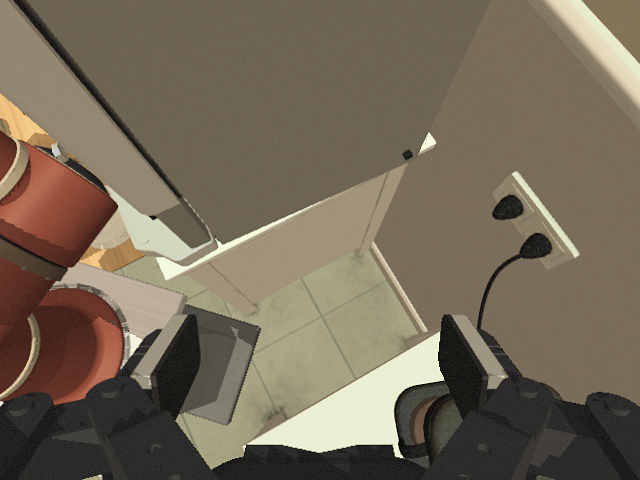

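>>> jog_arm([
  [[8.54,0,0,0,0,-0.12,0],[8.54,0,0,0,0,-0.12,0],[8.54,0,0,0,0,-0.12,0],[8.54,0,0,0,0,-0.12,0],[8.54,0,0,0,0,-0.12,0],[8.54,-1.3,-2.7,-1.7,0,0,0],[8.54,-1.3,-2.7,-1.7,0,0,0],[8.54,-1.3,-2.7,-1.7,0,0,0],[8.54,-1.3,-2.7,-1.7,0,0,0],[8.54,-1.3,-2.7,-1.7,0,0,0],[8.54,-1.3,-2.7,-1.7,0,0,0]],
])

```text
time: 4.82
tool_pos: [-0.0006, -0.2727, 0.6445]
tool_rot: [0.001, 0.99, 0.144, -0.001]
contact_force: [-0.9, 0.1, 1.0]
gripper_width: 0.998
grasp_force: 0.0
```

Run:
```python
from h import *
from scipy.optimize import least_squares
s=state();print(s["time"],s["joint_pos"].round(3),s["tool_pos"].round(4),s["tool_rot"].round(3))
D=[([-1.403,.05336,1.6143,0,1.476],[.1767,-.59884,.23005]),([-1.46,-.417,1.496,0,2.049],[.119,-.403,.552]),(s["joint_pos"],s["tool_pos"])]
def fk(p,q,pit=np.pi):
    a=q[1]+q[2];return p[0]*np.sin(q[1])+p[1]*np.sin(a),p[2]+p[0]*np.cos(q[1])+p[1]*np.cos(a)
def e(p):
    o=[]
    for q,t in D:
        r,z=fk(p,q);o+=[r-np.sqrt(t[0]**2+t[1]**2-p[3]**2),z-t[2]]
    return o
R=least_squares(e,[.4,.5,0,.074]);print(R.x,np.round(R.fun,4))
```

```text
4.8167 [-1.847e+00 -6.320e-01  1.460e+00 -2.000e-03  2.311e+00 -5.660e-01] [-6.000e-04 -2.727e-01  6.445e-01] [ 0.001  0.99   0.144 -0.001]
[ 2.98726381e-01  6.11689417e-01 -9.75691408e-03  2.56262854e-05] [ 0.0004 -0.0007 -0.002   0.0002  0.0012  0.0004]
```

>>> jog_arm([
  [[8.54,0,0,0,0,0,-0.112],[8.54,0,0,0,0,0,-0.112],[8.54,0,0,0,0,0,-0.112],[8.54,0,0,0,0,0,-0.114],[8.54,2.1,-1.55,-0.4,0,0,0],[8.54,2.1,-1.55,-0.4,0,0,0],[8.54,2.1,-1.55,-0.4,0,0,0],[8.54,2.1,-1.55,-0.4,0,0,0],[8.54,1.8,0,0,0,0,0],[8.54,1.8,0,0,0,0,0]],
])

```text
time: 5.65
tool_pos: [0.0468, -0.1461, 0.6603]
tool_rot: [0.002, 0.934, 0.358, -0.002]
contact_force: [0.2, -0.5, 1.0]
gripper_width: 1.004
grasp_force: 0.0
```

```bash
cat > st.py <<'E'
from h import *
s=state();p=s["tool_pos"];a=np.radians(42.2);c,d=np.cos(a),np.sin(a)
w,x,y,z=s["tool_rot"];X=np.array([1-2*(y*y+z*z),2*(x*y+w*z),2*(x*z-w*y)])
print("t",round(s["time"],2),"s,n,z",np.round([p[0]*c+p[1]*d,p[0]*d-p[1]*c,p[2]],4),"xaz",np.degrees(np.arctan2(X[1],X[0])).round(2),"q",s["joint_pos"].round(2),"F",s["contact_force"].round(1),"w",round(s["gripper_width"],3),round(s["grasp_force"],1))
E
python3 st.py
```

```text
t 5.65 s,n,z [-0.0635  0.1397  0.6603] xaz 41.97 q [-1.76 -0.85  1.52 -0.    2.47 -0.93] F [ 0.2 -0.5  1. ] w 1.004 0.0
```

>>> jog_arm([
  [[8.54,1.8,0,0,0,0,0],[8.54,1.8,0,0,0,0,0],[8.54,1.8,0,0,0,0,0],[8.54,1.8,0,0,0,0,0],[8.54,1.8,0,0,0,0,0],[8.54,1.8,0,0,0,0,0],[8.54,1.8,0,0,0,0,0],[8.54,1.8,0,0,0,0,0],[8.54,1.8,0,0,0,0,0],[8.54,1.8,0,0,0,0,0],[8.54,2.5,-1.2,0,0,0,0],[8.54,2.5,-1.2,0,0,0,0],[8.54,2.5,-1.2,0,0,0,0],[8.54,2.5,-1.2,0,0,0,0],[8.54,3,-1.2,0,0,0,0],[8.54,3,-1.2,0,0,0,0]],
])

```text
time: 6.98
tool_pos: [0.2489, 0.1333, 0.6601]
tool_rot: [0.001, 0.933, 0.361, 0.002]
contact_force: [1.4, -0.9, 0.9]
gripper_width: 1.001
grasp_force: 0.0
```

```bash
python3 st.py
```

```text
t 6.98 s,n,z [0.274  0.0684 0.6601] xaz 42.3 q [ 0.23 -0.59  1.41 -0.    2.32  1.06] F [ 1.4 -0.9  0.9] w 1.001 0.0
```

>>> jog_arm([
  [[8.54,2.15,-0.67,0,0,0,0],[8.54,2.15,-0.67,3.3,0,0,0],[8.54,2.15,-0.67,3.3,0,0,0],[8.54,2.15,-0.67,3.3,0,0,0],[8.54,2.15,-0.67,3.3,0,0,0],[8.54,2.15,-0.67,3.3,0,0,0],[8.54,2.15,-0.67,3.3,0,0,0],[8.54,2.15,-0.67,3.3,0,0,0],[8.54,2.15,-0.67,3.3,0,0,0],[8.54,2.15,-0.67,3.3,0,0,0],[8.54,2.15,-0.67,3.3,0,0,0],[8.54,2.15,-0.67,3.3,0,0,0],[8.54,0,0,0,0,0,0],[8.54,0,0,0,0,0,0]],
])

```text
time: 8.15
tool_pos: [0.3856, 0.3644, 0.2933]
tool_rot: [0.001, 0.933, 0.361, -0.003]
contact_force: [0.3, -1.2, -0.1]
gripper_width: 1.0
grasp_force: 0.0
```

```bash
python3 st.py
cat > wm.py <<'E'
from h import *
a=np.radians(42.2);M=np.array([[np.cos(a),np.sin(a)],[np.sin(a),-np.cos(a)]])
def meas(n,names):
    f=grab_frame(n)
    for o in names:
        H={"cup":.082,"jam_jar":.09,"honey_jar":.085,"shaker":.106}.get(o)
        R=regions_of(o,f)
        if not R: print(n,o,"-");continue
        P,u,v=pts(f,R[0]["pixels"])
        z=np.percentile(P[:,2],97); Q=P[abs(P[:,2]-z)<.006]
        q=(M@Q[:,:2].T).T; lo,hi=np.percentile(q,[1,99],axis=0); (c,r)=cv2.minEnclosingCircle(q.astype(np.float32))
        print(n,o,round(R[0]["p"],2),"ztop",z.round(4),"s,n mid",((lo+hi)/2).round(4),"ext",(hi-lo).round(4),"circ",np.round(c,4),round(r,4))
    return f
E
python3 - <<'E'
from wm import *
f=meas("wrist",["shaker","cup","honey_jar","jam_jar","cork_coaster","blue_coaster","board"]);cv2.imwrite("pics/w3.png",f["color"])
E
```

```text
t 8.15 s,n,z [ 0.5304 -0.0109  0.2933] xaz 42.32 q [ 0.62 -0.2   1.75 -0.    1.6   1.45] F [ 0.3 -1.2 -0.1] w 1.0 0.0
wrist shaker 0.78 ztop 0.1079 s,n mid [ 0.5312 -0.0114] ext [0.0406 0.0403] circ [ 0.5307 -0.0113] 0.0219
wrist cup 0.87 ztop 0.0821 s,n mid [ 0.6151 -0.0017] ext [0.0673 0.0678] circ [ 0.6154 -0.0013] 0.0351
wrist honey_jar 0.92 ztop 0.0865 s,n mid [ 0.4509 -0.0036] ext [0.0522 0.0524] circ [ 0.4505 -0.0036] 0.0286
wrist jam_jar 0.83 ztop 0.0913 s,n mid [ 0.6776 -0.0276] ext [0.0081 0.038 ] circ [ 0.682  -0.0277] 0.0206
wrist cork_coaster 0.92 ztop 0.0137 s,n mid [0.5143 0.0988] ext [0.0668 0.0667] circ [0.5142 0.0995] 0.0364
wrist blue_coaster 0.76 ztop 0.0138 s,n mid [0.6734 0.0977] ext [0.0496 0.0702] circ [0.6751 0.0976] 0.0433
wrist board 0.96 ztop 0.0097 s,n mid [0.5811 0.098 ] ext [0.218  0.0825] circ [0.585  0.0982] 0.1216
```

View pics/w3.png

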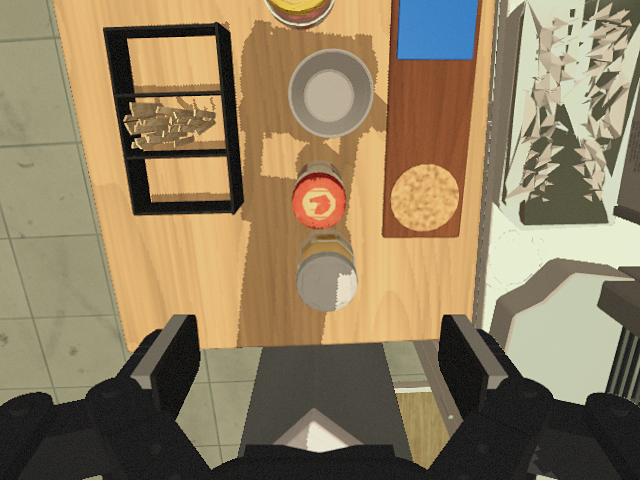

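>>> jog_arm([
  [[8.54,0,0,4,0,0,0],[8.54,0,0,4,0,0,0],[8.54,0,0,4,0,0,0],[8.54,0,0,4,0,0,0],[8.54,0,0,4,0,0,0],[8.54,0.05,0,3,0,0,0],[8.54,0,-0.05,1.5,0,0,0],[8.54,0,0,0.3,0,0,0],[3,0,0,0,0,0,0],[3,0,0,0,0,0,0],[3,0,0,0,0,0,0],[3,0,0,0,0,0,0],[3,0,0,0,0,0,0],[3,0,0,0,0,0,0],[3,0,0,0,0,0,0],[3,0,0,0,0,0,0]],
])

```text
time: 9.88
tool_pos: [0.388, 0.3664, 0.0511]
tool_rot: [-0.001, 0.933, 0.36, 0.002]
contact_force: [-1.6, 0.5, 6.3]
gripper_width: 0.5
grasp_force: 53.7
```

```bash
python3 st.py
```

```text
t 9.88 s,n,z [ 0.5335 -0.0108  0.0511] xaz 42.21 q [0.62 0.02 1.97 0.   1.15 1.45] F [-1.6  0.5  6.3] w 0.5 53.7
```

>>> jog_arm([
  [[3,0,0,-1,0,0,0],[3,0,0,-2.5,0,0,0],[3,0,0,-2.5,0,0,0],[3,0,0,-2.5,0,0,0],[3,0.9,1.5,-1.5,0,0,0],[3,1.5,2.35,0,0,0,0],[3,1.5,2.35,0,0,0,0],[3,1.5,2.35,0,0,0,0],[3,1.5,2.35,0,0,0,0],[3,0,0,0,0,0,0],[3,0,0,0,0,0,0]],
])

```text
time: 10.8
tool_pos: [0.5117, 0.3301, 0.1487]
tool_rot: [-0.0, 0.933, 0.359, -0.0]
contact_force: [-0.9, 0.1, -1.5]
gripper_width: 0.5
grasp_force: 54.4
```

```bash
python3 st.py
python3 - <<'E'
from wm import *
for c in ["scene","side"]: meas(c,["shaker","cup","honey_jar","jam_jar"])
E
```

```text
t 10.8 s,n,z [0.6008 0.0992 0.1487] xaz 42.11 q [0.45 0.08 1.73 0.   1.34 1.29] F [-0.9  0.1 -1.5] w 0.5 54.4
scene shaker 0.87 ztop 0.2001 s,n mid [0.5993 0.0738] ext [0.0423 0.0522] circ [0.5979 0.0754] 0.032
scene cup 0.75 ztop 0.0807 s,n mid [ 0.6154 -0.0032] ext [0.0662 0.0691] circ [ 0.6162 -0.0031] 0.0357
scene honey_jar -
scene jam_jar 0.74 ztop 0.0905 s,n mid [ 0.7034 -0.0311] ext [0.0559 0.0566] circ [ 0.7027 -0.0305] 0.031
side shaker 0.66 ztop 0.203 s,n mid [0.6149 0.0962] ext [0.0107 0.0315] circ [0.6126 0.096 ] 0.0174
side cup 0.83 ztop 0.0803 s,n mid [ 0.6161 -0.0026] ext [0.0661 0.0682] circ [ 0.6164 -0.0021] 0.0359
side honey_jar 0.95 ztop 0.0856 s,n mid [ 0.452  -0.0055] ext [0.0523 0.0541] circ [ 0.4505 -0.0045] 0.0301
side jam_jar 0.88 ztop 0.0903 s,n mid [ 0.7049 -0.0306] ext [0.0568 0.0579] circ [ 0.7194 -0.0564] 0.0618
```

>>> jog_arm([
  [[3,0,0,2,0,0,0],[3,0,0,3,0,0,0],[3,0,-0.1,2,0,0,0],[3,0,0,1,0,0,0],[3,0,0,0.5,0,0,0],[3,0,0,0.3,0,0,0],[3,0,0,0,0,0,0]],
])

```text
time: 11.88
tool_pos: [0.5106, 0.3317, 0.0609]
tool_rot: [-0.0, 0.933, 0.36, 0.0]
contact_force: [-0.2, 0.6, -1.1]
gripper_width: 0.499
grasp_force: 54.4
```

```bash
python3 st.py
```

```text
t 11.88 s,n,z [0.6011 0.0973 0.0609] xaz 42.22 q [ 0.45  0.18  1.78 -0.    1.19  1.29] F [-0.2  0.6 -1.1] w 0.499 54.4
```

>>> jog_arm([
  [[3,0,0,0.3,0,0,0],[3,0,0,0.2,0,0,0],[3,0,0,0,0,0,0]],
])

```text
time: 12.13
tool_pos: [0.512, 0.3325, 0.0591]
tool_rot: [-0.0, 0.933, 0.36, 0.002]
contact_force: [-3.4, -0.9, 8.1]
gripper_width: 0.496
grasp_force: 55.5
```

>>> jog_arm([
  [[8.54,0,0,0,0,0,0],[8.54,0,0,0,0,0,0],[8.54,0,0,0,0,0,0],[8.54,0,0,0,0,0,0],[8.54,0,0,0,0,0,0],[8.54,0,0,-1,0,0,0],[8.54,0,0,-3,0,0,0],[8.54,0,0,-3.5,0,0,0],[8.54,0,0,-3.5,0,0,0],[8.54,0.4,-2.5,-1,0,0,0],[8.54,0.4,-2.5,0,0,0,0],[8.54,0.4,-2.5,0,0,0,0],[8.54,0.4,-2.5,0,0,0,0],[8.54,0,0,0,0,0,0],[8.54,0,0,0,0,0,0]],
])

```text
time: 13.38
tool_pos: [0.4542, 0.4171, 0.1759]
tool_rot: [0.0, 0.933, 0.361, 0.0]
contact_force: [0.0, -0.6, -0.2]
gripper_width: 1.0
grasp_force: 0.0
```

```bash
python3 st.py
python3 - <<'E'
from wm import *
for c in ["scene","side","wrist"]: meas(c,["shaker","cup"])
E
```

```text
t 13.38 s,n,z [ 0.6167 -0.0039  0.1759] xaz 42.34 q [ 0.62  0.07  1.69 -0.    1.38  1.45] F [ 0.  -0.6 -0.2] w 1.0 0.0
scene shaker 0.81 ztop 0.1131 s,n mid [0.5876 0.0925] ext [0.0158 0.0355] circ [0.5915 0.0927] 0.0195
scene cup 0.61 ztop 0.0806 s,n mid [ 0.6155 -0.0034] ext [0.0659 0.0691] circ [ 0.6169 -0.003 ] 0.0365
side shaker 0.66 ztop 0.1149 s,n mid [0.6009 0.0958] ext [0.0415 0.0432] circ [0.6018 0.0967] 0.0248
side cup 0.71 ztop 0.0803 s,n mid [ 0.6158 -0.0035] ext [0.066  0.0672] circ [ 0.6159 -0.0027] 0.0355
wrist shaker 0.75 ztop 0.1153 s,n mid [0.6009 0.0969] ext [0.0415 0.0413] circ [0.6002 0.0971] 0.0225
wrist cup 0.78 ztop 0.0821 s,n mid [ 0.6154 -0.0019] ext [0.0663 0.067 ] circ [ 0.615  -0.0014] 0.0348
```

>>> jog_arm([
  [[8.54,-0.1,0.13,3,0,0,0],[8.54,0,0,4,0,0,0],[8.54,0,0,4,0,0,0],[8.54,0,0,2,0,0,0],[8.54,0,0,0.9,0,0,0],[8.54,0,0,0,0,0,0],[5,0,0,0,0,0,0],[5,0,0,0,0,0,0],[5,0,0,0,0,0,0],[5,0,0,0,0,0,0],[5,0,0,0,0,0,0],[5,0,0,0,0,0,0]],
])

```text
time: 14.83
tool_pos: [0.4567, 0.4159, 0.0391]
tool_rot: [-0.001, 0.933, 0.36, 0.002]
contact_force: [-0.4, 1.5, 5.2]
gripper_width: 0.772
grasp_force: 66.8
```

```bash
python3 st.py
```

```text
t 14.83 s,n,z [ 0.6177 -0.0014  0.0391] xaz 42.22 q [ 0.62  0.22  1.77 -0.    1.15  1.45] F [-0.4  1.5  5.2] w 0.772 66.8
```

>>> jog_arm([
  [[5,0,0,-1,0,0,0],[5,0,0,-3,0,0,0],[5,0,0,-3,0,0,0],[5,0,0,-3,0,0,0],[5,-2,0,-1,0,0,0],[5,-3,0,0,0,0,0],[5,-3,0,0,0,0,0],[5,-2.05,1,0,0,0,0],[5,0,2.5,0,0,0,0],[5,0,2.5,0,0,0,0],[5,0,2.5,0,0,0,0],[5,0,1.5,0,0,0,0],[5,0,0,0,0,0,0],[5,0,0,0,0,0,0]],
])

```text
time: 16.0
tool_pos: [0.4478, 0.2727, 0.1467]
tool_rot: [-0.0, 0.933, 0.359, 0.0]
contact_force: [0.7, 0.4, 0.3]
gripper_width: 0.776
grasp_force: 66.8
```

```bash
python3 st.py
python3 - <<'E'
from wm import *
for c in ["side","scene"]:
  f=meas(c,["cup"]);P,_,_=pts(f,regions_of("cup",f)[0]["pixels"]);print(np.percentile(P[:,2],[1,99]))
E
```

```text
t 16.0 s,n,z [0.5149 0.0988 0.1467] xaz 42.12 q [ 0.4  -0.12  1.93  0.    1.34  1.24] F [0.7 0.4 0.3] w 0.776 66.8
side cup 0.82 ztop 0.1883 s,n mid [0.5194 0.0994] ext [0.0555 0.065 ] circ [0.5124 0.0973] 0.036
[0.10736512 0.1896577 ]
scene cup 0.89 ztop 0.1877 s,n mid [0.5136 0.0965] ext [0.0664 0.0637] circ [0.5126 0.0954] 0.0359
[0.06285386 0.1889025 ]
```

>>> jog_arm([
  [[5,0.1,0,2,0,0,0],[5,0,0,3,0,0,0],[5,0,0,2.5,0,0,0],[5,0,0,1,0,0,0],[5,0,0,0.5,0,0,0],[5,0,0,0.3,0,0,0],[5,0,0,0.2,0,0,0],[5,0,0,0,0,0,0]],
])

```text
time: 16.97
tool_pos: [0.4493, 0.2742, 0.0525]
tool_rot: [-0.0, 0.933, 0.36, 0.001]
contact_force: [-0.3, 0.6, -0.1]
gripper_width: 0.777
grasp_force: 66.8
```

>>> jog_arm([
  [[5,0,0,0.15,0,0,0],[5,0,0,0,0,0,0],[5,0,0,0.15,0,0,0],[5,0,0,0,0,0,0]],
])

```text
time: 17.3
tool_pos: [0.4501, 0.2746, 0.0512]
tool_rot: [-0.0, 0.933, 0.36, 0.002]
contact_force: [-4.0, -1.4, 9.9]
gripper_width: 0.777
grasp_force: 67.3
```

>>> jog_arm([
  [[8.54,0,0,0,0,0,0],[8.54,0,0,0,0,0,0],[8.54,0,0,0,0,0,0],[8.54,0,0,-1,0,0,0],[8.54,0,0,-3,0,0,0],[8.54,0,0,-4,0,0,0],[8.54,0,0,-4,0,0,0],[8.54,3,-2,0,0,0,0],[8.54,3,-2,0,0,0,0],[8.54,3,-2,0,0,0,0],[8.54,3,-2,0,0,0,0],[8.54,3.4,-2.4,0,0,0,0],[8.54,3.4,-2.4,0,0,0,0],[8.54,0,0,0,0,0,0],[8.54,0,0,0,0,0,0]],
])

```text
time: 18.55
tool_pos: [0.5013, 0.4964, 0.1673]
tool_rot: [0.0, 0.932, 0.361, -0.001]
contact_force: [-0.1, 0.1, 0.0]
gripper_width: 1.0
grasp_force: 0.0
```

```bash
python3 st.py
python3 - <<'E'
from wm import *
for c in ["scene","side","wrist"]: meas(c,["cup","jam_jar"])
E
```

```text
t 18.55 s,n,z [ 0.7048 -0.031   0.1673] xaz 42.35 q [ 0.68  0.28  1.47 -0.    1.4   1.51] F [-0.1  0.1  0. ] w 1.0 0.0
scene cup 0.97 ztop 0.0921 s,n mid [0.5159 0.0959] ext [0.0665 0.0682] circ [0.5172 0.0965] 0.0364
scene jam_jar 0.59 ztop 0.0906 s,n mid [ 0.7032 -0.0314] ext [0.0556 0.0556] circ [ 0.7025 -0.03  ] 0.0315
side cup 0.97 ztop 0.0927 s,n mid [0.5162 0.0984] ext [0.0668 0.07  ] circ [0.5158 0.0979] 0.0365
side jam_jar 0.61 ztop 0.0902 s,n mid [ 0.7047 -0.0305] ext [0.0562 0.0569] circ [ 0.7163 -0.0592] 0.0614
wrist cup 0.64 ztop 0.0932 s,n mid [0.5382 0.1233] ext [0.0089 0.0048] circ [0.5382 0.123 ] 0.0052
wrist jam_jar 0.65 ztop 0.0915 s,n mid [ 0.7045 -0.028 ] ext [0.0555 0.0554] circ [ 0.7038 -0.0279] 0.0303
```

>>> jog_arm([
  [[8.54,-0.05,0.12,3,0,0,0],[8.54,0,0,4,0,0,0],[8.54,0,0,3.5,0,0,0],[8.54,0,0,2,0,0,0],[8.54,0,0,0.8,0,0,0],[8.54,0,0,0,0,0,0],[5,0,0,0,0,0,0],[5,0,0,0,0,0,0],[5,0,0,0,0,0,0],[5,0,0,0,0,0,0],[5,0,0,0,0,0,0],[5,0,0,0,0,0,0]],
])

```text
time: 20.0
tool_pos: [0.5043, 0.4951, 0.0392]
tool_rot: [-0.001, 0.933, 0.36, 0.003]
contact_force: [0.1, -0.9, 6.9]
gripper_width: 0.692
grasp_force: 65.5
```

```bash
python3 st.py
```

```text
t 20.0 s,n,z [ 0.7062 -0.0281  0.0392] xaz 42.22 q [ 0.67  0.4   1.54 -0.    1.19  1.51] F [ 0.1 -0.9  6.9] w 0.692 65.5
```

>>> jog_arm([
  [[5,0,0,-1,0,0,0],[5,0,0,-2,0,0,0],[5,0,0,-2,0,0,0],[5,-0.4,1.5,-1,0,0,0],[5,-0.5,3,0,0,0,0],[5,-0.5,3,0,0,0,0],[5,-0.5,3,0,0,0,0],[5,0,1.6,0,0,0,0],[5,0,0.5,0,0,0,0],[5,0,0,0,0,0,0],[5,0,0,0,0,0,0]],
])

```text
time: 20.92
tool_pos: [0.5722, 0.3879, 0.095]
tool_rot: [-0.0, 0.933, 0.36, -0.0]
contact_force: [-0.8, 0.4, -4.0]
gripper_width: 0.693
grasp_force: 65.6
```

```bash
python3 st.py
python3 - <<'E'
from wm import *
for c in ["side","scene"]:
  f=meas(c,["jam_jar"])
E
```

```text
t 20.92 s,n,z [0.6845 0.0971 0.095 ] xaz 42.2 q [0.49 0.31 1.55 0.   1.28 1.32] F [-0.8  0.4 -4. ] w 0.693 65.6
side jam_jar 0.59 ztop 0.1463 s,n mid [0.6836 0.0944] ext [0.0572 0.0495] circ [0.6858 0.0784] 0.044
scene jam_jar 0.86 ztop 0.1454 s,n mid [0.6826 0.0891] ext [0.0565 0.0458] circ [0.6824 0.0916] 0.0297
```

>>> jog_arm([
  [[5,0.15,0.1,1.5,0,0,0],[5,0,0,1.5,0,0,0],[5,0,0,0.6,0,0,0],[5,0,0,0.3,0,0,0],[5,0,0,0.2,0,0,0],[5,0,0,0.2,0,0,0],[5,0,0,0,0,0,0]],
])

```text
time: 21.7
tool_pos: [0.5746, 0.3878, 0.0522]
tool_rot: [-0.0, 0.933, 0.36, -0.0]
contact_force: [-0.4, 0.2, -2.7]
gripper_width: 0.692
grasp_force: 65.6
```

>>> jog_arm([
  [[5,0,0,0.15,0,0,0],[5,0,0,0,0,0,0],[5,0,0,0.15,0,0,0],[5,0,0,0,0,0,0]],
])

```text
time: 22.03
tool_pos: [0.575, 0.3881, 0.0513]
tool_rot: [-0.0, 0.933, 0.36, 0.0]
contact_force: [-3.6, -2.0, 4.4]
gripper_width: 0.694
grasp_force: 66.1
```

>>> jog_arm([
  [[8.54,0,0,0,0,0,0],[8.54,0,0,0,0,0,0],[8.54,0,0,0,0,0,0],[8.54,0,0,0,0,0,0],[8.54,0,0,-1,0,0,0],[8.54,0,0,-3,0,0,0],[8.54,0,0,-4,0,0,0],[8.54,0,0,-4,0,0,0],[8.54,-3.4,-1.45,0,0,0,0],[8.54,-3.4,-1.45,0,0,0,0],[8.54,-3.4,-1.45,0,0,0,0],[8.54,-3.4,-1.45,0,0,0,0],[8.54,-3.4,-1.45,0,0,0,0],[8.54,-3.4,-1.45,0,0,0,0],[8.54,-3.2,-1.5,0,0,0,0],[8.54,0,0,0,0,0,0],[8.54,0,0,0,0,0,0]],
])

```text
time: 23.45
tool_pos: [0.3299, 0.3045, 0.1698]
tool_rot: [-0.0, 0.933, 0.361, 0.001]
contact_force: [0.0, 0.6, 0.6]
gripper_width: 1.002
grasp_force: 0.0
```

```bash
python3 st.py
python3 - <<'E'
from wm import *
for c in ["scene","side","wrist"]: meas(c,["jam_jar","honey_jar","shaker","cup"])
E
```

```text
t 23.45 s,n,z [ 0.449  -0.004   0.1698] xaz 42.28 q [ 0.58 -0.35  2.07 -0.    1.41  1.41] F [0.  0.6 0.6] w 1.002 0.0
scene jam_jar 0.94 ztop 0.1017 s,n mid [0.6844 0.0938] ext [0.0557 0.0559] circ [0.6852 0.0944] 0.0315
scene honey_jar 0.68 ztop 0.0853 s,n mid [ 0.4507 -0.0066] ext [0.0524 0.0539] circ [ 0.4502 -0.0057] 0.0305
scene shaker 0.91 ztop 0.1136 s,n mid [0.6004 0.0944] ext [0.0404 0.0411] circ [0.6004 0.0945] 0.0245
scene cup 0.66 ztop 0.092 s,n mid [0.5157 0.0963] ext [0.0666 0.0683] circ [0.5155 0.0965] 0.0365
side jam_jar 0.64 ztop 0.1027 s,n mid [0.6857 0.0965] ext [0.056  0.0573] circ [0.6851 0.0969] 0.0325
side honey_jar 0.96 ztop 0.0855 s,n mid [ 0.4513 -0.005 ] ext [0.0531 0.0542] circ [ 0.4528 -0.0029] 0.0314
side shaker 0.9 ztop 0.1146 s,n mid [0.6008 0.0961] ext [0.0412 0.0426] circ [0.6008 0.0972] 0.0241
side cup 0.8 ztop 0.0927 s,n mid [0.5172 0.0977] ext [0.0666 0.0699] circ [0.517 0.097] 0.0367
wrist jam_jar -
wrist honey_jar 0.88 ztop 0.0865 s,n mid [ 0.4504 -0.0036] ext [0.0531 0.0524] circ [ 0.4497 -0.0034] 0.0289
wrist shaker 0.86 ztop 0.0787 s,n mid [0.5783 0.0968] ext [0.0027 0.0197] circ [0.5794 0.0968] 0.0109
wrist cup 0.73 ztop 0.094 s,n mid [0.516  0.0985] ext [0.0667 0.0676] circ [0.5166 0.0992] 0.0355
```

>>> jog_arm([
  [[8.54,0.1,0,3,0,0,0],[8.54,0,0,4,0,0,0],[8.54,0,0,3.5,0,0,0],[8.54,0,0,2,0,0,0],[8.54,0,0,1,0,0,0],[8.54,0,0,0,0,0,0],[4.5,0,0,0,0,0,0],[4.5,0,0,0,0,0,0],[4.5,0,0,0,0,0,0],[4.5,0,0,0,0,0,0],[4.5,0,0,0,0,0,0],[4.5,0,0,0,0,0,0]],
])

```text
time: 25.2
tool_pos: [0.3336, 0.3068, 0.0369]
tool_rot: [-0.001, 0.933, 0.36, 0.002]
contact_force: [-2.5, 1.0, 6.9]
gripper_width: 0.657
grasp_force: 63.9
```

```bash
python3 st.py
```

```text
t 25.2 s,n,z [ 0.4532 -0.0032  0.0369] xaz 42.21 q [ 0.58 -0.16  2.16  0.    1.13  1.41] F [-2.5  1.   6.9] w 0.657 63.9
```

>>> jog_arm([
  [[4.5,0,0,-1,0,0,0],[4.5,0,0,-3,0,0,0],[4.5,0,0,-3.5,0,0,0],[4.5,0,0,-3.5,0,0,0],[4.5,0,0,-3,0,0,0],[4.5,1.5,0.7,0,0,0,0],[4.5,3,1.3,0,0,0,0],[4.5,3,1.3,0,0,0,0],[4.5,3,1.3,0,0,0,0],[4.5,3,1.3,0,0,0,0],[4.5,3,1.3,0,0,0,0],[4.5,3,1.3,0,0,0,0],[4.5,2.4,1,0,0,0,0],[4.5,1.5,0.5,0,0,0,0],[4.5,0,0,0,0,0,0],[4.5,0,0,0,0,0,0]],
])

```text
time: 26.53
tool_pos: [0.5723, 0.3883, 0.1738]
tool_rot: [0.0, 0.933, 0.36, -0.001]
contact_force: [-0.7, -0.3, -2.1]
gripper_width: 0.655
grasp_force: 64.9
```

```bash
python3 st.py
python3 - <<'E'
from wm import *
for c in ["side","scene"]:
  f=meas(c,["honey_jar","jam_jar"]);cv2.imwrite(f"pics/{c}h.png",f["color"])
E
```

```text
t 26.53 s,n,z [0.6848 0.0968 0.1738] xaz 42.2 q [ 0.49  0.25  1.5  -0.    1.4   1.32] F [-0.7 -0.3 -2.1] w 0.655 64.9
side honey_jar 0.78 ztop 0.2218 s,n mid [0.6845 0.0946] ext [0.0534 0.0443] circ [0.6874 0.0786] 0.0423
side jam_jar 0.6 ztop 0.1024 s,n mid [0.6855 0.0937] ext [0.0562 0.0522] circ [0.6851 0.0963] 0.031
scene honey_jar 0.57 ztop 0.2222 s,n mid [0.6805 0.0748] ext [0.056 0.079] circ [0.6789 0.0758] 0.0448
scene jam_jar 0.81 ztop 0.1017 s,n mid [0.6839 0.0904] ext [0.055  0.0483] circ [0.6842 0.0938] 0.0301
```

View pics/sideh.png

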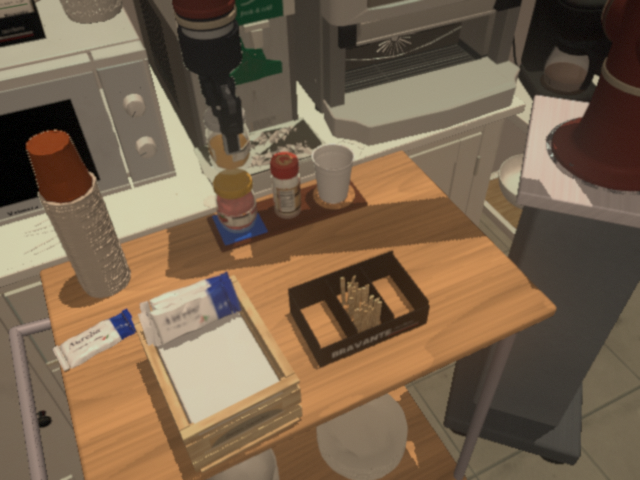

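>>> jog_arm([
  [[4.5,0,0,1.2,0,0,0],[4.5,0,0,1,0,0,0],[4.5,0,0,0.5,0,0,0],[4.5,0,0,0.3,0,0,0],[4.5,0,0,0.2,0,0,0],[4.5,0,0,0,0,0,0],[4.5,0,0,0.15,0,0,0],[4.5,0,0,0,0,0,0]],
])

```text
time: 27.5
tool_pos: [0.5727, 0.3887, 0.1411]
tool_rot: [-0.0, 0.933, 0.36, 0.0]
contact_force: [-0.0, -0.1, -2.8]
gripper_width: 0.652
grasp_force: 64.9
```

```bash
python3 st.py
```

```text
t 27.5 s,n,z [0.6854 0.0967 0.1411] xaz 42.22 q [ 0.49  0.27  1.52 -0.    1.35  1.32] F [-0.  -0.1 -2.8] w 0.652 64.9
```

>>> jog_arm([
  [[4.5,0,0,0.15,0,0,0],[4.5,0,0,0,0,0,0],[4.5,0,0,0.1,0,0,0],[4.5,0,0,0,0,0,0]],
])

```text
time: 27.83
tool_pos: [0.5728, 0.3888, 0.1392]
tool_rot: [-0.0, 0.933, 0.36, 0.001]
contact_force: [-1.5, 0.4, 0.3]
gripper_width: 0.658
grasp_force: 65.0
```

Contact is starting (force went from -2.8 to +0.3); one small press more, then release and retreat.

>>> jog_arm([
  [[4.5,0,0,0.08,0,0,0],[4.5,0,0,0,0,0,0],[6.2,0,0,0,0,0,0],[6.8,0,0,0,0,0,0],[7.5,0,0,0,0,0,0],[8.54,0,0,0,0,0,0],[8.54,0,0,0,0,0,0],[8.54,0,0,0,0,0,0],[8.54,0,0,-1,0,0,0],[8.54,0,0,-2,0,0,0],[8.54,0,0,-3,0,0,0],[8.54,0,0,-3,0,0,0],[8.54,0,0,-3,0,0,0],[8.54,-3,-2,0,0,0,0],[8.54,-3,-2,0,0,0,0],[8.54,-3,-2,0,0,0,0],[8.54,-3,-2,0,0,0,0],[8.54,0,0,0,0,0,0],[8.54,0,0,0,0,0,0]],
])

```text
time: 29.42
tool_pos: [0.4284, 0.3672, 0.2583]
tool_rot: [-0.0, 0.933, 0.361, 0.001]
contact_force: [0.7, -1.1, 0.2]
gripper_width: 0.997
grasp_force: 0.0
```

```bash
python3 st.py
python3 - <<'E'
from wm import *
for c in ["side","scene"]:
  f=meas(c,["honey_jar","jam_jar","shaker","cup"]);cv2.imwrite(f"pics/{c}z.png",f["color"])
E
```

```text
t 29.42 s,n,z [0.564  0.0157 0.2583] xaz 42.3 q [ 0.58 -0.11  1.73 -0.    1.52  1.41] F [ 0.7 -1.1  0.2] w 0.997 0.0
side honey_jar 0.68 ztop 0.1878 s,n mid [0.6832 0.0954] ext [0.0531 0.0549] circ [0.6838 0.0964] 0.0304
side jam_jar 0.7 ztop 0.0991 s,n mid [0.6879 0.0831] ext [0.0535 0.0336] circ [0.6869 0.0906] 0.029
side shaker 0.58 ztop 0.1147 s,n mid [0.6011 0.0961] ext [0.0418 0.0431] circ [0.6002 0.0967] 0.0243
side cup 0.79 ztop 0.0926 s,n mid [0.5165 0.0976] ext [0.0675 0.0692] circ [0.5171 0.0972] 0.0367
scene honey_jar 0.91 ztop 0.187 s,n mid [0.682  0.0934] ext [0.0534 0.0538] circ [0.6816 0.0931] 0.0295
scene jam_jar 0.91 ztop 0.0983 s,n mid [0.6846 0.078 ] ext [0.0566 0.0267] circ [0.6848 0.092 ] 0.0297
scene shaker 0.85 ztop 0.1136 s,n mid [0.6004 0.0944] ext [0.0407 0.0422] circ [0.6003 0.0943] 0.0228
scene cup 0.93 ztop 0.0921 s,n mid [0.5157 0.097 ] ext [0.0661 0.0681] circ [0.5144 0.0968] 0.0366
```

View pics/sidez.png

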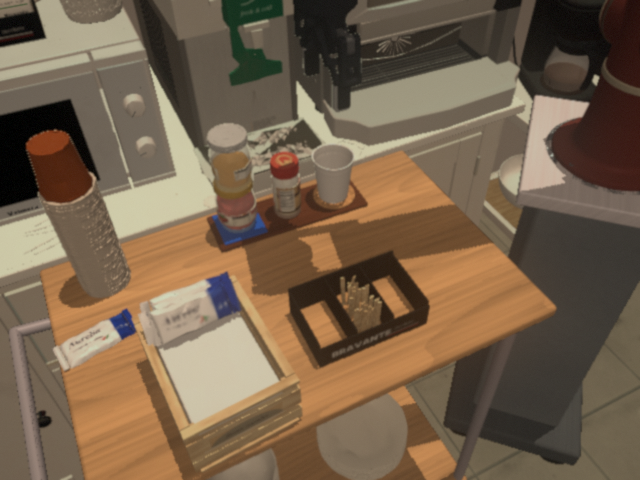

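The side picture shows the honey jar on the jam jar over the blue coaster (232,180), the shaker midway (286,185) and the cup on the cork (332,175). The sugar box hasn't moved and the gripper is clear.

```bash
python3 -c "
from plant import *
print(job_done())"
```

```text
the job is handed in; nothing more can be done
None
```

The job is handed in: in the last pictures the cup is on the cork coaster, the jam jar is on the blue coaster with the honey jar on top, and the shaker is midway, each within about 4 mm of its mark; the sugar box looked unmoved, and it took about 30 s of the 96 s, though the hand-in returned no verdict.

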